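Seat a bauble holder in the decorating spindle

TASK

Lift the green-topped bauble holder out of its wooden rack and seat its tapered shank in the decorating spindle: feel for the two brass dogs with the slots of its flange, then push it fully home, so that the flange lies flat on the spindle face with the dogs in the slots, and let go. Work gently: never ram or drop the holder onto the spindle, and leave the orange-topped spare and everything else where it is.

Things in the scene. Friction and masses are not known exactly. Their poses are not given: they have to be found in the camera images.
- holder: The loose green-topped bauble holder, 0.28 to 0.46 kg, upright, 105 mm long. Origin on its axis at the underside of its flange, z up. The aluminium flange is 60 mm across, 12 mm thick, with two open-ended slots 14 mm wide through its whole thickness, one towards +x and one towards -x, from radius 18 mm to the rim. Half a turn makes no difference.
- holder_grip (a point): Centre of the holder's steel gripping block, on its axis, 33 mm above the flange's underside. The block is 36 x 36 mm, its sides parallel to the holder's x and y, from 12 to 54 mm above the flange's underside; on it sits the green round cup, 35 mm across, up to 60 mm.
- holder_tip (a point): Tip of the holder's steel tapered shank, 45 mm below the flange's underside. The shank is 30 mm across at the flange and narrows to 20 mm near the tip.
- spare: The spare holder, to be left alone: same form and origin, but an orange cup and a plain round flange without slots. It stands in the rack's other hole, 120 mm away.
- rack: Fixed light-wood block, 110 (x) x 230 (y) x 55 (z) mm, origin at the centre of its underside. Two vertical through holes, 35 mm across, at y = -60 and +60 mm; each holder's flange rests on the block's top, 55 mm above the table. Which holder is in which hole varies.
- unit: Fixed decorating spindle: grey housing 140 x 140 x 85 mm on a dark foot 160 mm square, origin at the centre of its underside, x pointing away from the button panel. In its top stands a round steel spindle nose, 63 mm across, its flat face 100 mm above the table. The nose turns stiffly about the vertical (0.4 N m) and stays where it is left.
- mouth (a point): Centre of the spindle face on the spindle's axis, 100 mm above the table; axes as the unit's. The holder is home when its origin is here. The taper bore leaves about 1 mm all round the seated shank. More than 40 N between holder and spindle is ramming.
- dog_tops (a point): Point on the spindle's axis level with the tops of the two brass dogs, 8 mm above the face; axes as the unit's. The dogs stand on either side of the bore, radius 20 to 31 mm, 12 mm wide, tops round. The line through them is turned 0.2 to 1.2 rad anticlockwise (seen from above) from the unit's x axis: how far is not measured, to be felt. A flange resting on the dogs stands 8 mm too high.
- plug_top (a point): Point on the spindle's axis 40 mm below the face, in the bore, where the black friction plug stands at the start. The shank's tip meets it 5 mm before home. Pushing it down takes about 8 N, more than the holder's weight, and more if pushed fast (damped, 150 N s/m); it then stays down.
- brush_pot: Dark pot with brushes, 64 mm across, 90 mm high, brushes to 170 mm; origin at its underside. Leave alone.
- paint_jar_blue: Blue paint jar, closed, 52 mm across, 60 mm high; origin at its underside. Leave alone.
- paint_jar_white: White paint jar, closed, 52 mm across, 60 mm high; origin at its underside. Leave alone.
- bauble_red: Red bauble, 70 mm ball with a brass cap, on a wooden ring; origin at the ball's centre. Leave alone.
- bauble_green: Green bauble, 70 mm ball with a brass cap, on a wooden ring; origin at the ball's centre. Leave alone.
- bauble_red_nest: Wooden ring under the red bauble, 54 mm across, 12 mm high; origin at its underside. Leave alone.
- bauble_green_nest: Wooden ring under the green bauble, 54 mm across, 12 mm high; origin at its underside. Leave alone.
There are look-alikes about, which are no part of the job. Leave any pink or purple look-alike of the holder alone.

How it is judged (in metres and radians):
On the way, in this order (a step that is already met when the one before it is completed fails the run):
1. the holder is lifted clear out of the rack (z of holder in the frame of rack above 0.105 m and contact force between holder and rack below 0.1 N), for 0.1 s.
2. the shank is well inside the spindle bore (z of holder in the frame of mouth below 0.015 m and horizontal distance between holder and mouth below 0.008 m), for 0.1 s.
At the end, for the whole second after the job is handed in: The holder is home in the spindle: flange underside within 2.5 mm of the spindle face (so the dogs are in the slots and the plug is pushed down), axis within 4 mm of the spindle's, upright within 0.06 rad, at rest and released (z of holder in the frame of mouth between -0.003 and 0.0025 m and horizontal distance between holder and mouth below 0.004 m and angle between holder's own z axis and vertical below 0.06 rad and linear speed of holder below 0.02 m/s and contact force between the fingers and holder below 0.1 N); the robot touches nothing.
It fails at once if the holder pressed or struck against the spindle with more than 40 N (contact force between holder and unit above 40 N).
It fails at once if the gripper or arm pushed against the spindle with more than 15 N (contact force between any of the fingers, the arm and unit above 15 N).
It fails at once if the spare holder moved by more than 15 mm (distance of spare from where it was at the start of the episode above 0.015 m).
It fails at once if a pot, jar, bauble or ring moved by more than 25 mm (distance of any of brush_pot, paint_jar_blue, paint_jar_white, bauble_red, bauble_green, bauble_red_nest, bauble_green_nest from where it was at the start of the episode above 0.025 m).
It also fails if it takes over 72 s, if anything falls off the work surface, if the arm or the gripper's body presses on something with over 40 N, if the wrist force passes 120 N, or if a joint passes its speed limit or range.

ROBOT

A 6-joint arm with a two-finger parallel gripper is mounted at the origin on the work surface. World frame = base frame: x ahead of the robot, y to its left, z up, the work surface at z = 0. Lengths are in mm, angles in rad, forces in N, time in s.
With the tool pointing down it reaches from about 350 to 775 mm from the base axis. Payload 7.3 kg.
Tool frame: the origin (TCP) lies at the very end of the fingers, on their centre line; the grasp point (between the pads) lies 19 mm behind it; z points along the fingers, y is the line along which they close (so a half turn about z gives the same grasp; the last joint's range is limited). The gripper opens to 92 mm and grips with 3 to 60 N. Pads are 19 mm wide; open, the fingers measure 130 mm over their backs; the gripper's body (75 mm by 190 mm) begins 47 mm behind the grasp point.
Start: joints at [-1.302, 0.342, 1.524, -0, 1.275, -0.146], TCP at [211.602, -480.489, 226.741] pointing down, gripper open.
Joint ranges: [-2.53, 2.53], [-0.77, 2.02], [0.04, 2.7], [-1, 4.14], [0.28, 2.66], [-3.11, 3.11]. Speed limits (rad/s): [2.57, 2.57, 3.14, 3.14, 3.14, 3.14].

INTERFACE

Orientations are given as [roll, pitch, yaw] about the fixed x, y, z axes, in that order (R = Rz(yaw) Ry(pitch) Rx(roll)).
In Python, from plant import get_obs, vision, workorder gives the robot as it stands.
- The arm moves only by the shell command python3 -m pendant 'ROWS' [OPENING]. ROWS is a JSON object of lists of equal length, an entry for each row: "dp": the shift along the tool's x, y, z in m, a list of three; "rotation": the turn, a rotation vector about the tool's x, y, z in rad, a list of three. A call has 1 to 8 rows; each row is the pose to reach, as a shift and turn from the pose commanded when the call began, along the tool's axes at that moment; what a row does not reach only later rows make up. A row lasts 1/8 s, in which the tool goes at most 62.5 mm and 10.7 degrees, less where a joint would pass 70% of its speed; a pose out of reach is approached as far as the arm can. A call with a gripper value outside its range is refused whole. OPENING is the finger opening in m, from 0 to 0.0918, set as the call begins (- or left out, the last holds). The fingers move at their own pace and stop on an object; the grip force is fixed at half the most. Time passes only in rows, so rows that repeat a pose let the fingers close. It gives the time, the measured TCP pose, the force, the opening and the grip force at its end, in the units of the state.
- get_obs(): the state, without advancing time (a new reading comes with each control period).
- vision.capture(name): name is "scene" or "side" or "wrist"; returns a dict with "pixels" (480x640x3 uint8, red, green, blue), "vfov" (degrees; the focal length in pixels is half the picture's height over the tangent of half this angle, whatever the lens; pixels are square), "cx", "cy" (the principal point, pixels), "pose" (4x4, takes a point from camera to world coordinates); the wrist camera has in their place "T_tool_cam" (4x4, takes a point from camera to tool coordinates, whose origin is the TCP and whose axes are the flange's). Camera axes: x right, y up, looking along -z (the intrinsics and any distortion apply to the point x, -y, -z); pixel columns grow to the right and rows downward; lengths in mm; the calibration is good to about 2 mm. A picture is of the moment at which its call begins: read the wrist's pose just before it. There is no depth.
- workorder.close_job(): hands the job in; it is judged then, once.
The state is a dict: "time": time; "joint_positions": joint angles; "dq": joint speeds; "tau": joint torques, N m; "tool_pos": TCP position; "tcp_rot": TCP orientation; "contact_force": force on the tool from outside, world axes, zero at the start; "moment": the same for the moment, N m; "grip_width": finger opening in mm; "finger_force": force on a finger pad.
Only numpy, scipy, OpenCV 4.12 (cv2) and the standard library are available. Lean on these libraries where they do the work, as an engineer would, in place of code of your own. Each camera call takes 0.05 s, during which the arm holds its last target. There are 200 camera calls.

## Working session

There is one attempt and no reset: what is moved stays moved. The work goes in short steps, Python scripts to look and compute and a shell command to move; the robot and the scene stay as the last step left them, time stands still between calls to the robot, and variables do not carry over. Pictures are saved under pics/ and viewed, at most 10 in all, crops included, and the job is handed in when it is done.

```bash
ls; mkdir -p pics
python3 - <<'E'
from plant import get_obs, vision
import cv2,numpy as np
print(get_obs())
for n in("scene","side"):
    c=vision.capture(n); cv2.imwrite(f"pics/{n}0.png",c["pixels"][:,:,::-1]); print({k:(v.tolist() if hasattr(v,'tolist') else v) for k,v in c.items() if k!="pixels"})
E
```

```text
pics
{'time': 0.0, 'joint_positions': array([-1.30201269e+00,  3.42726315e-01,  1.52501874e+00, -2.39037086e-05,
        1.27539388e+00, -1.46026148e-01]), 'dq': array([-0.0004657 , -0.0001816 , -0.0011446 ,  0.00016999, -0.00020882,
       -0.00081903]), 'tau': array([ 8.67602284e-05, -4.31247103e+01, -2.44224751e+01,  7.18830898e-02,
        5.61777223e-02, -1.28199981e-04]), 'tool_pos': array([ 211.47491287, -480.07834623,  226.04249909]), 'tcp_rot': array([-3.14005951e+00, -2.02381146e-04,  4.14816611e-01]), 'contact_force': array([ 0.07459901, -0.0914499 ,  0.33414477]), 'moment': array([ 0.01900746, -0.01287539, -0.01516708]), 'finger_force': 0.0, 'grip_width': 91.4415147432923}
{'vfov': 54.71109243527403, 'cx': 311.2991826511765, 'cy': 230.54238071799386, 'pose': [[0.79227922802583, -0.3736698569251485, 0.4823530479475941, 1125.9054728887393], [0.6100190020886729, 0.5020068160779627, -0.6130790925337499, -646.6724775547304], [-0.013055341034786443, 0.7799743551148367, 0.6256752859380493, 790.5851028589474], [0.0, 0.0, 0.0, 1.0]]}
{'vfov': 56.84118587939473, 'cx': 312.9277289580891, 'cy': 236.5378425096753, 'pose': [[-0.7840903491854395, 0.394123532653706, -0.47944651977339303, 59.3748625242319], [-0.620646476548721, -0.49856671843366634, 0.6051687189684734, 719.9881137692287], [-0.0005248446564898717, 0.7720737453629986, 0.6355327342153495, 804.8648836525616], [0.0, 0.0, 0.0, 1.0]]}
```

View pics/scene0.png

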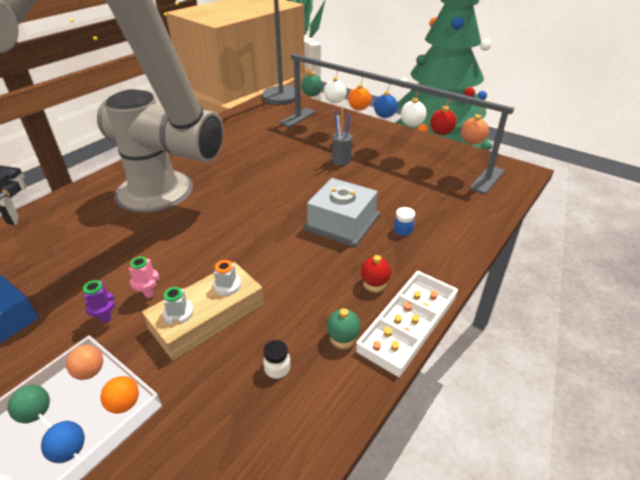

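View pics/side0.png

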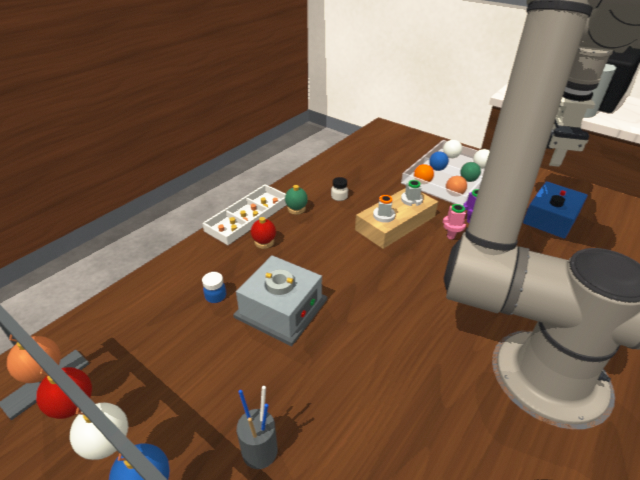

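Scene view: the holder's green cup is at about (174,295) in the rack and the orange spare at (225,268). The spindle nose is at (343,194). In the side view the holder is at (414,186), the spare at (386,202), and the nose at (279,281) with brass dogs on either side.

```bash
cat > h.py <<'E'
import numpy as np, cv2
from plant import get_obs, vision
from scipy.spatial.transform import Rotation as R
def Ttool():
    o=get_obs(); T=np.eye(4); T[:3,:3]=R.from_euler('xyz',o['tcp_rot']).as_matrix(); T[:3,3]=o['tool_pos']; return T
def cap(n):
    T=Ttool() if n=="wrist" else None
    c=vision.capture(n)
    c["P"]=T@c["T_tool_cam"] if n=="wrist" else np.array(c["pose"])
    c["f"]=240/np.tan(np.radians(c["vfov"]/2)); return c
def ray(c,u,v):
    d=c["P"][:3,:3]@np.array([(u-c["cx"])/c["f"],-(v-c["cy"])/c["f"],-1]); return c["P"][:3,3],d/np.linalg.norm(d)
def onz(c,u,v,z):
    o,d=ray(c,u,v); return (o+d*(z-o[2])/d[2])
def proj(c,p):
    q=np.linalg.inv(c["P"])@np.r_[p,1]; return c["cx"]-c["f"]*q[0]/q[2], c["cy"]+c["f"]*q[1]/q[2]
def tri(rs):
    A=sum(np.eye(3)-np.outer(d,d) for o,d in rs); b=sum((np.eye(3)-np.outer(d,d))@o for o,d in rs); return np.linalg.solve(A,b)
def blob(c,lo,hi,box):
    x0,y0,x1,y1=box; hsv=cv2.cvtColor(c["pixels"][y0:y1,x0:x1],cv2.COLOR_RGB2HSV)
    m=cv2.inRange(hsv,np.array(lo),np.array(hi)); n,l,s,ct=cv2.connectedComponentsWithStats(m)
    return [(int(s[i,4]),(ct[i]+[x0,y0]).round(1).tolist()) for i in range(1,n) if s[i,4]>3]
E
python3 - <<'E'
from h import *
np.set_printoptions(precision=1,suppress=True)
S,D=cap("scene"),cap("side")
G=[(45,120,50),(85,255,255)];O=[(3,150,120),(18,255,255)];B=[(14,80,80),(35,255,255)]
for nm,l,b1,b2 in(("green",G,(155,280,192,310),(402,176,425,195)),("orange",O,(212,255,240,275),(376,190,398,207)),("brass",B,(325,182,362,206),(258,266,300,296))):
    a,b=blob(S,*l,b1),blob(D,*l,b2); print(nm,a,b)
    z=108 if nm=="brass" else 115
    for c,x in((S,a),(D,b)):
        for n,p in x: print(n,onz(c,*p,z))
def crop(c,b,k):
    x0,y0,x1,y1=b; return cv2.resize(c["pixels"][y0:y1,x0:x1,::-1],(400,300),interpolation=cv2.INTER_CUBIC)
cv2.imwrite("pics/crop.png",np.vstack([np.hstack([crop(S,(300,170,388,236),5),crop(D,(236,252,324,318),5)]),np.hstack([crop(S,(140,255,268,351),5),crop(D,(350,165,446,237),5)])]))
E
```

```text
green [(130, [172.2, 293.5])] [(42, [413.9, 184.4])]
130 [ 504.6 -310.5  115. ]
42 [ 499.  -299.3  115. ]
orange [(331, [223.5, 261.8])] [(101, [385.7, 198.0])]
331 [ 518.9 -183.   115. ]
101 [ 526.6 -190.5  115. ]
brass [(11, [333.4, 189.1]), (15, [352.1, 192.4])] [(28, [268.3, 275.0]), (31, [289.5, 280.0])]
11 [539.7 195.8 108. ]
15 [588.  212.2 108. ]
28 [579.4 224.5 108. ]
31 [531.9 207.  108. ]
```

View pics/crop.png

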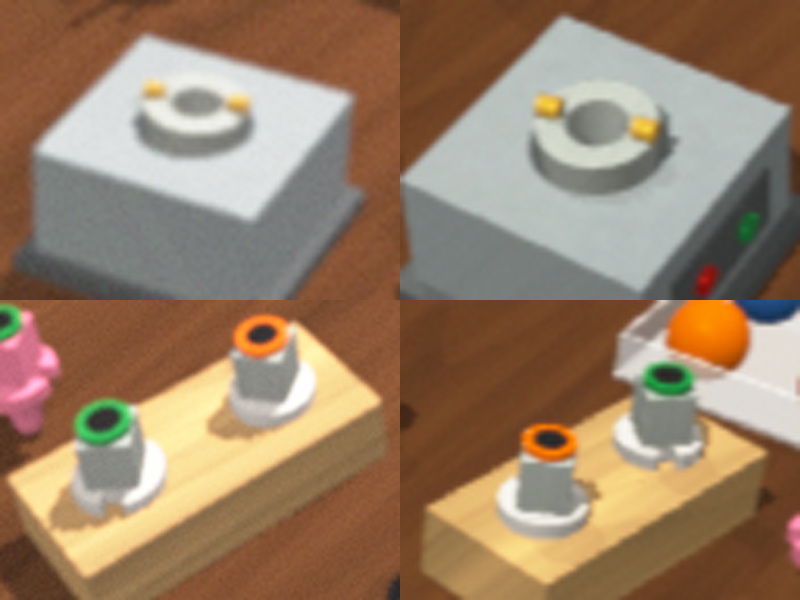

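The crops show clearly: the brass dogs lie along about 0.34 rad (world), and the holder's slot faces the scene camera. The two cameras disagree by about 10 mm, so I'll refine with the wrist camera from above.

```bash
python3 -m pendant '{"dp":[[0.05,-0.007,-0.01],[0.1,-0.014,-0.03],[0.15,-0.02,-0.03],[0.2,-0.027,-0.03],[0.25,-0.033,-0.03],[0.3,-0.04,-0.03],[0.336,-0.043,-0.03],[0.336,-0.043,-0.03]],"rotation":[[0,0,0],[0,0,0],[0,0,0],[0,0,0],[0,0,0],[0,0,0],[0,0,0],[0,0,0]]}'
python3 - <<'E'
from h import *
np.set_printoptions(precision=2,suppress=True)
c=cap("wrist"); cv2.imwrite("pics/w1.png",c["pixels"][:,:,::-1]); print(c["T_tool_cam"],c["vfov"],c["cx"],c["cy"],c["P"],Ttool())
E
```

```text
time: 1.2
tool_pos: [503.4, -304.0, 256.0]
tcp_rot: [-3.141, 0.0, 0.418]
contact_force: [-0.7, 0.2, -0.1]
grip_width: 91.9
finger_force: 0.0
[[  -0.      0.96    0.29   79.43]
 [   1.      0.     -0.      1.25]
 [  -0.      0.29   -0.96 -158.1 ]
 [   0.      0.      0.      1.  ]] 66.00466873989234 319.0817973907448 239.17663111811788 [[   0.41    0.87    0.26  576.56]
 [  -0.91    0.39    0.12 -273.02]
 [  -0.     -0.29    0.96  414.13]
 [   0.      0.      0.      1.  ]] [[   0.91    0.4    -0.    502.19]
 [   0.4    -0.91    0.   -304.98]
 [  -0.     -0.     -1.    256.12]
 [   0.      0.      0.      1.  ]]
```

View pics/w1.png

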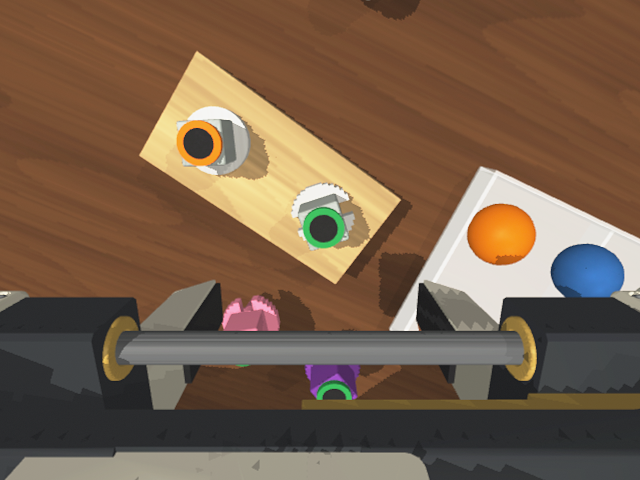

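```bash
cat >> h.py <<'E'
def ortho(c,x,y,z,half,n=400):
    # top view warp at plane z: right=+x world, up=+y
    w=np.array([[x-half,y+half],[x+half,y+half],[x+half,y-half],[x-half,y-half]])
    s=np.float32([proj(c,[a,b,z]) for a,b in w]); d=np.float32([[0,0],[n,0],[n,n],[0,n]])
    return cv2.warpPerspective(c["pixels"],cv2.getPerspectiveTransform(s,d),(n,n),flags=cv2.INTER_CUBIC)[:,:,::-1]
E
python3 - <<'E'
from h import *
np.set_printoptions(precision=2,suppress=True)
c=cap("wrist"); G=[(45,120,50),(85,255,255)];O=[(3,200,150),(18,255,255)]
m=cv2.inRange(cv2.cvtColor(c["pixels"][195:260,290:360],cv2.COLOR_RGB2HSV),*map(np.array,G))
k=cv2.findContours(m,0,2)[0]; k=max(k,key=cv2.contourArea); e=cv2.fitEllipse(cv2.convexHull(k)); print(e)
u,v=e[0][0]+290,e[0][1]+195; p=onz(c,u,v,115); print(p)
m=cv2.inRange(cv2.cvtColor(c["pixels"][110:175,165:230],cv2.COLOR_RGB2HSV),*map(np.array,O))
k=max(cv2.findContours(m,0,2)[0],key=cv2.contourArea); e=cv2.fitEllipse(cv2.convexHull(k)); print(e,onz(c,e[0][0]+165,e[0][1]+110,115))
print(proj(c,Ttool()[:3,3]), [onz(c,*q,55) for q in((197,52),(401,200),(335,283),(139,156))])
cv2.imwrite("pics/o1.png",np.hstack([ortho(c,p[0],p[1],z,45) for z in(109,67)]))
E
```

```text
((32.692317962646484, 30.42875862121582), (40.65591049194336, 40.85886764526367), 118.0146484375)
[ 504.77 -308.5   115.  ]
((33.147186279296875, 30.707040786743164), (42.79021072387695, 46.732276916503906), 132.43499755859375) [ 527.91 -191.45  115.  ]
(np.float64(317.0644970810311), np.float64(305.4512034819496)) [array([ 589.92, -149.98,   55.  ]), array([ 545.36, -375.35,   55.  ]), array([ 438.59, -352.78,   55.  ]), array([ 482.22, -127.92,   55.  ])]
```

View pics/o1.png

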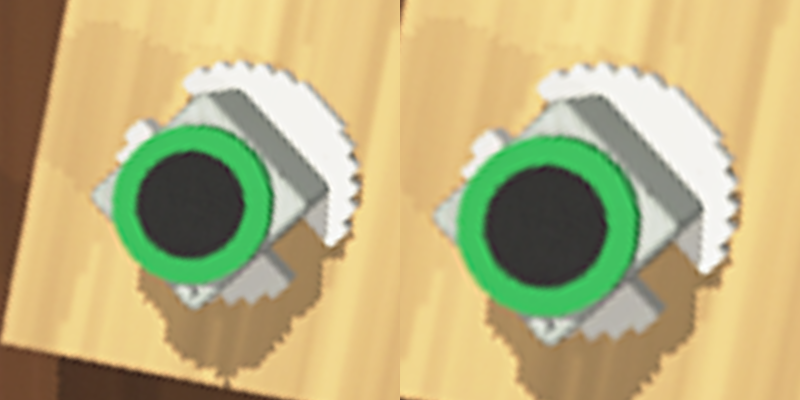

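The top view shows the block's diagonals and the slots at lower right and upper left. So the holder's x axis is at about −0.86 rad, with the holder near (504,−309). Next I'll check that the fingers clear the neighbouring objects.

Run:
```python
from h import *
np.set_printoptions(precision=0,suppress=True)
c=cap("wrist");S=cap("scene");D=cap("side")
print("purple",onz(c,333,395,105),"pink",onz(c,245,352,105), "scene", onz(S,94,287,105),onz(S,140,263,105))
print("tray",onz(c,484,167,30),onz(c,400,310,30),"pot",onz(S,342,140,90),onz(D,256,420,90))
T=Ttool(); d=T[:3,:3].T@np.array([504-T[0,3],-309-T[1,3],0]); print(d,get_obs()['tcp_rot'].round(3),d.round(1))
```

```text
purple [ 345. -391.  105.] pink [ 356. -293.  105.] scene [ 351. -391.  105.] [ 366. -289.  105.]
tray [ 607. -445.   30.] [ 428. -442.   30.] pot [383. 463.  90.] [372. 481.  90.]
[ 2.  4. -0.] [3. 0. 0.] [ 2.  4. -0.]
```

```bash
python3 -m pendant '{"dp":[[0.001,0.004,0.02],[0.001,0.004,0.06],[0.001,0.004,0.1],[0.001,0.004,0.1]],"rotation":[[0,0,-0.15],[0,0,-0.292],[0,0,-0.292],[0,0,-0.292]]}'
python3 - <<'E'
from h import *
c=cap("wrist"); G=[(45,120,50),(85,255,255)]
m=cv2.inRange(cv2.cvtColor(c["pixels"][120:330,225:415],cv2.COLOR_RGB2HSV),*map(np.array,G))
k=max(cv2.findContours(m,0,2)[0],key=cv2.contourArea); e=cv2.fitEllipse(cv2.convexHull(k)); u,v=e[0][0]+225,e[0][1]+120
p=onz(c,u,v,115); T=Ttool(); print(e,u,v,p,"in tool",T[:3,:3].T@(p-T[:3,3]))
im=ortho(c,p[0],p[1],109,35,500); cv2.imwrite("pics/o2.png",im)
E
```

```text
time: 1.95
tool_pos: [502.1, -308.5, 154.2]
tcp_rot: [-3.135, 0.001, 0.705]
contact_force: [-0.1, -0.1, 0.3]
grip_width: 91.7
finger_force: 0.0
((94.46627044677734, 147.24301147460938), (58.80426025390625, 60.15644836425781), 92.879638671875) 319.46627044677734 267.2430114746094 [ 505.07832333 -308.00336806  115.        ] in tool [ 2.17446337  0.10698436 41.56044698]
```

View pics/o2.png

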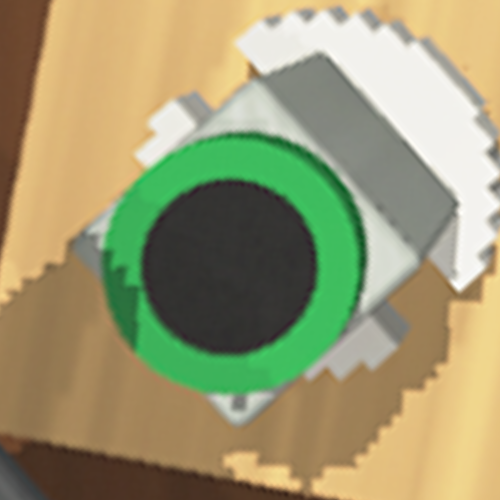

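The top view puts the block edges at −48°, which matches the tool yaw. I'll go down and grip.

```bash
python3 -m pendant '{"dp":[[0.0015,0,0.02],[0.0015,0,0.05],[0.0015,0,0.075],[0.0015,0,0.084],[0.0015,0,0.084]],"rotation":[[0,0,-0.02],[0,0,-0.02],[0,0,-0.02],[0,0,-0.02],[0,0,-0.02]]}' && python3 -m pendant '{"dp":[[0,0,0],[0,0,0],[0,0,0],[0,0,0],[0,0,0],[0,0,0],[0,0,0],[0,0,0]],"rotation":[[0,0,0],[0,0,0],[0,0,0],[0,0,0],[0,0,0],[0,0,0],[0,0,0],[0,0,0]]}' 0.03
```

```text
time: 2.62
tool_pos: [506.0, -308.7, 74.0]
tcp_rot: [3.14, -0.0, 0.726]
contact_force: [-0.2, -0.6, -0.3]
grip_width: 91.8
finger_force: 0.0
time: 3.62
tool_pos: [505.3, -307.8, 72.7]
tcp_rot: [-3.141, 0.0, 0.727]
contact_force: [-1.6, 1.5, 1.0]
grip_width: 35.5
finger_force: 30.0
```

```bash
python3 -m pendant '{"dp":[[0,0,-0.01],[0,0,-0.04],[0,0,-0.08],[0,0,-0.12],[0,0,-0.15],[0,0,-0.16],[0,0,-0.16]],"rotation":[[0,0,0],[0,0,0],[0,0,0],[0,0,0],[0,0,0],[0,0,0],[0,0,0]]}' && python3 -m pendant '{"dp":[[0.028,-0.021,0],[0.076,-0.057,0],[0.125,-0.093,0],[0.173,-0.13,0],[0.222,-0.166,0],[0.271,-0.202,0],[0.319,-0.238,0],[0.347,-0.259,0]],"rotation":[[0,0,-0.12],[0,0,-0.28],[0,0,-0.44],[0,0,-0.6],[0,0,-0.76],[0,0,-0.92],[0,0,-1.07],[0,0,-1.185]]}' && python3 -m pendant '{"dp":[[0,0,0],[0,0,0]],"rotation":[[0,0,0],[0,0,0]]}'
python3 - <<'E'
from h import *
c=cap("wrist"); cv2.imwrite("pics/w2.png",c["pixels"][:,:,::-1])
print(get_obs()['joint_positions'].round(2), proj(c,[560,210,100]))
E
```

```text
time: 4.5
tool_pos: [505.4, -308.0, 232.6]
tcp_rot: [3.141, 0.0, 0.727]
contact_force: [0.2, 0.5, -3.5]
grip_width: 35.4
finger_force: 30.0
time: 5.5
tool_pos: [591.9, 119.1, 230.4]
tcp_rot: [-3.138, -0.001, 1.918]
contact_force: [0.2, -2.0, -3.5]
grip_width: 35.6
finger_force: 30.0
time: 5.75
tool_pos: [592.1, 115.6, 231.1]
tcp_rot: [-3.139, -0.0, 1.911]
contact_force: [-1.0, 0.3, -2.1]
grip_width: 36.1
finger_force: 30.0
[ 0.07  0.49  1.28 -0.    1.37 -0.27] (np.float64(319.6613426615994), np.float64(95.19967736078104))
```

View pics/w2.png

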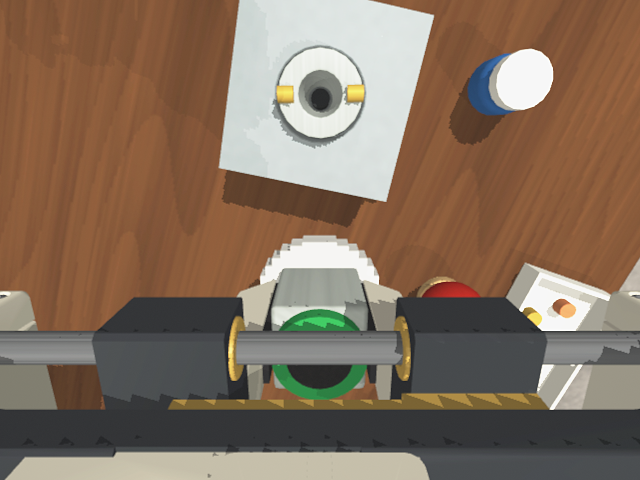

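The wrist view shows the nose at (320,93), with dogs at (285,94) and (356,93), almost parallel to the finger axis. I'll measure that precisely.

```bash
cat > nose.py <<'E'
from h import *
np.set_printoptions(precision=2,suppress=True)
def nose(box):
    c=vision.capture("wrist"); c["P"]=np.array(c["T_tool_cam"]); c["f"]=240/np.tan(np.radians(c["vfov"]/2)); return c
E
python3 - <<'E'
from h import *
np.set_printoptions(precision=2,suppress=True)
zt=np.mean([get_obs()['tool_pos'][2]]); 
for i in range(4):
    T=Ttool(); c=cap("wrist"); px=c["pixels"]
    x0,y0,x1,y1=265,35,380,150; hsv=cv2.cvtColor(px[y0:y1,x0:x1],cv2.COLOR_RGB2HSV)
    b=blob(c,(14,120,120),(35,255,255),(265,35,380,150)); b=sorted(b)[-2:]; b=sorted(b,key=lambda t:t[1][0])
    P=[onz(c,*t[1],107) for t in b]; m=(P[0]+P[1])/2; d=P[1]-P[0]
    dk=(hsv[:,:,1]<60)&(hsv[:,:,2]>215); 
    g=cv2.inRange(hsv,np.array((0,0,0)),np.array((180,70,175)))
    g[:10]=0
    print([t for t in b],"dogmid tool",T[:3,:3].T@(m-T[:3,3]),"world",m,"ang",np.arctan(d[1]/d[0]),"len",np.linalg.norm(d),"yaw",get_obs()['tcp_rot'][2])
print(hsv[55,::4,2])
# bore rim: darker ellipse
gray=cv2.cvtColor(px[y0:y1,x0:x1],cv2.COLOR_RGB2GRAY); big=cv2.GaussianBlur(gray,(3,3),0)
m=(big<185).astype(np.uint8); n,l,s,ct=cv2.connectedComponentsWithStats(m); i=l[98-y0,320-x0]
k=cv2.findContours((l==i).astype(np.uint8),0,1)[0][0]; e=cv2.fitEllipse(cv2.convexHull(k)); print(e,s[i])
q=onz(c,e[0][0]+x0,e[0][1]+y0,100); print("bore",q,T[:3,:3].T@(q-T[:3,3]))
E
```

```text
[(274, [284.4, 93.0]), (281, [354.9, 92.0])] dogmid tool [100.95   1.63 124.57] world [559.91 210.75 107.  ] ang 0.35169619186240225 len 50.30830451167233 yaw 1.9097114588022444
[(278, [284.2, 92.8]), (274, [354.6, 91.9])] dogmid tool [101.08   1.46 124.96] world [559.98 210.67 107.  ] ang 0.35010690354943264 len 50.29888418764915 yaw 1.9096204402954688
[(272, [283.9, 92.7]), (264, [354.4, 91.7])] dogmid tool [101.2    1.28 125.22] world [559.96 210.67 107.  ] ang 0.3513613372425798 len 50.412907049064934 yaw 1.9096847096733303
[(265, [283.6, 92.8]), (279, [354.0, 91.9])] dogmid tool [101.12   1.03 125.48] world [559.88 210.57 107.  ] ang 0.35016043411096237 len 50.39187242290206 yaw 1.909896930709692
[216 217 209 247 246 247 247 229 209 143 117 102  46  44  44  49 115 132
 130 190 140 247 247 247 248 214 229 229 229]
((52.124332427978516, 71.183349609375), (73.99724578857422, 92.59835052490234), 77.71332550048828) [   6   34   94   78 2789]
bore [561.68 201.7  100.  ] [ 92.16  -0.22 132.48]
```

```bash
python3 - <<'E'
from h import *
np.set_printoptions(precision=1,suppress=True)
c=vision.capture("wrist"); c["P"]=np.array(c["T_tool_cam"]); c["f"]=240/np.tan(np.radians(c["vfov"]/2))
for n,p in dict(rimtop=[30,0,5.5],rimbot=[30,0,17.5],blkbotL=[18,-18,5.5],blkbotR=[18,18,5.5],blktopL=[18,-18,-36.5],blktopR=[18,18,-36.5],cupfar=[17.5,0,-42.5],cupnear=[-17.5,0,-42.5],rl=[0,-30,5.5]).items(): print(n,np.array(proj(c,p)))
g=cv2.cvtColor(c["pixels"],cv2.COLOR_RGB2GRAY); print("col318",[(r,int(g[r,318])) for r in range(228,320,2)])
print("row278",[(k,int(g[278,k])) for k in list(range(254,290,2))+list(range(350,390,2))])
E
cat > /dev/null
python3 - <<'E'
import cv2; im=cv2.imread("pics/w2.png")[225:405,230:410]; cv2.imwrite("pics/c2.png",cv2.resize(im,None,fx=3,fy=3,interpolation=cv2.INTER_CUBIC))
E
```

```text
rimtop [316.3 234.1]
rimbot [316.5 227.4]
blkbotL [278.  258.7]
blkbotR [354.6 258.7]
blktopL [265.6 298.1]
blktopR [365.3 298.1]
cupfar [315.2 307.1]
cupnear [315.6 391.9]
rl [254.5 293.7]
col318 [(228, 105), (230, 103), (232, 101), (234, 117), (236, 199), (238, 191), (240, 191), (242, 234), (244, 246), (246, 245), (248, 245), (250, 245), (252, 245), (254, 245), (256, 245), (258, 245), (260, 245), (262, 245), (264, 245), (266, 247), (268, 196), (270, 157), (272, 160), (274, 160), (276, 160), (278, 160), (280, 160), (282, 161), (284, 162), (286, 162), (288, 163), (290, 163), (292, 162), (294, 164), (296, 164), (298, 164), (300, 164), (302, 165), (304, 163), (306, 196), (308, 214), (310, 98), (312, 102), (314, 101), (316, 114), (318, 153)]
row278 [(254, 107), (256, 106), (258, 91), (260, 228), (262, 246), (264, 245), (266, 245), (268, 245), (270, 246), (272, 246), (274, 248), (276, 177), (278, 183), (280, 130), (282, 154), (284, 157), (286, 157), (288, 153), (350, 158), (352, 159), (354, 159), (356, 160), (358, 157), (360, 248), (362, 246), (364, 246), (366, 246), (368, 247), (370, 247), (372, 247), (374, 247), (376, 247), (378, 251), (380, 95), (382, 97), (384, 95), (386, 89), (388, 88)]
```

View pics/c2.png

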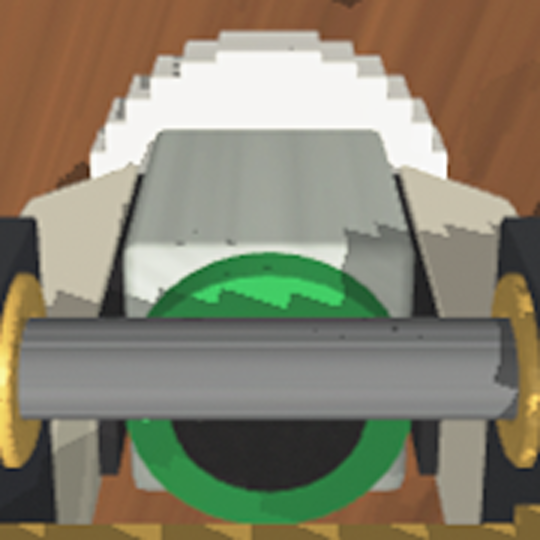

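The crop shows the gripped holder square in the pads, with the flange rim at row 235. It sits about 2–3 mm towards −x of the tool. I'll move over the nose and lower the tip partway into the wide bore.

```bash
python3 -m pendant '{"dp":[[0.03,0,0],[0.07,0,0],[0.095,0,0],[0.1035,0,0],[0.1035,0,0],[0.1035,0,0]],"rotation":[[0,0,-0.012],[0,0,-0.012],[0,0,-0.012],[0,0,-0.012],[0,0,-0.012],[0,0,-0.012]]}' && python3 -m pendant '{"dp":[[0,0,0.02],[0,0,0.045],[0,0,0.06],[0,0,0.07],[0,0,0.08],[0,0,0.085],[0,0,0.085],[0,0,0.085]],"rotation":[[0,0,0],[0,0,0],[0,0,0],[0,0,0],[0,0,0],[0,0,0],[0,0,0],[0,0,0]]}'
python3 - <<'E'
from h import *
c=cap("wrist"); im=c["pixels"][150:300,220:420,::-1]; a=cv2.resize(im,(800,600),interpolation=cv2.INTER_CUBIC)
cv2.imwrite("pics/c3.png",a)
o=np.mean([ (cap("wrist"),get_obs()['contact_force'])[1] for _ in range(4)],0); print(o,get_obs()['tool_pos'])
E
```

```text
time: 6.8
tool_pos: [558.5, 212.6, 232.7]
tcp_rot: [3.142, 0.001, 1.923]
contact_force: [0.3, -0.3, -2.9]
grip_width: 36.0
finger_force: 30.0
time: 7.8
tool_pos: [558.4, 213.8, 148.2]
tcp_rot: [3.141, 0.0, 1.924]
contact_force: [-0.7, 0.2, -2.4]
grip_width: 36.0
finger_force: 30.0
[ 0.30430393 -0.30846239 -3.15842798] [558.15240944 213.71328354 147.98947299]
```

View pics/c3.png

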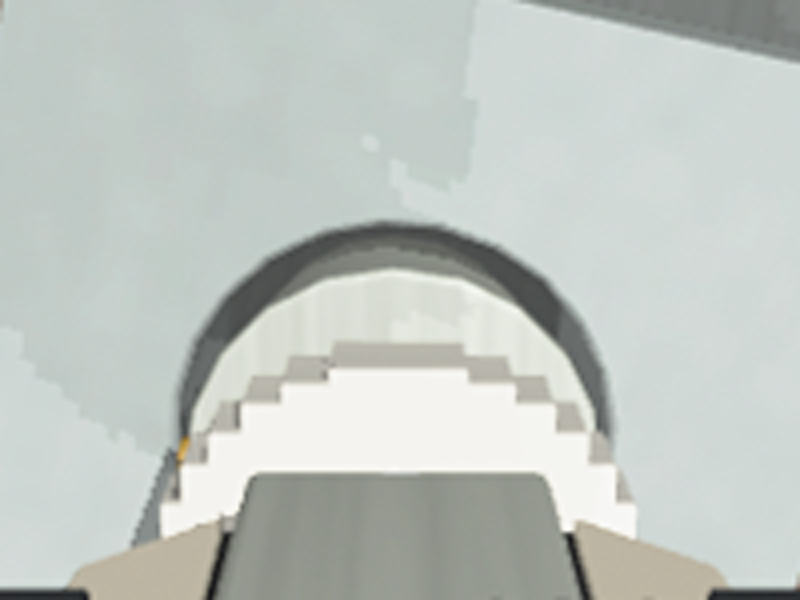

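Run:
```python
from h import *
c=vision.capture("wrist"); c["P"]=np.array(c["T_tool_cam"]); c["f"]=240/np.tan(np.radians(c["vfov"]/2))
print("flange bot",onz(c,319.5,235.75,17.5)-[30,0,0],"flange top",onz(c,319.5,242,5.5)-[30,0,0])
for z in(47,48,49): print("nose",onz(c,318.3,217,z)-[31.5,0,0])
print("blk",onz(c,319.5,150+473/4,5.5)-[18,0,0])
```

```text
flange bot [-4.30528867  1.47424794 17.5       ] flange top [-3.82209998  1.47064566  5.5       ]
nose [-3.2896497  0.800592  47.       ]
nose [-3.52714444  0.7975183  48.        ]
nose [-3.76463917  0.7944446  49.        ]
blk [-4.84000239  1.46785857  5.5       ]
```

```bash
python3 -m pendant '{"dp":[[0.0005,-0.0005,0.004],[0.0005,-0.0005,0.008],[0.0005,-0.0005,0.012],[0.0005,-0.0005,0.015],[0.0005,-0.0005,0.018],[0.0005,-0.0005,0.019],[0.0005,-0.0005,0.019],[0.0005,-0.0005,0.019]],"rotation":[[0,0,0],[0,0,0],[0,0,0],[0,0,0],[0,0,0],[0,0,0],[0,0,0],[0,0,0]]}'; python3 -c "
from plant import get_obs;print(get_obs()['moment'])"
```

```text
time: 9.1
tool_pos: [557.5, 214.0, 128.8]
tcp_rot: [3.141, 0.0, 1.924]
contact_force: [-0.6, 0.1, -3.4]
grip_width: 35.6
finger_force: 30.0
[ 0.02995606 -0.04208399 -0.05246279]
```

Still no contact, with the flange about 11 mm above the face. I'll continue down slowly past dog level.

```bash
python3 -m pendant '{"dp":[[0,0,0.001],[0,0,0.002],[0,0,0.003],[0,0,0.0035],[0,0,0.004],[0,0,0.0045],[0,0,0.0045]],"rotation":[[0,0,0],[0,0,0],[0,0,0],[0,0,0],[0,0,0],[0,0,0],[0,0,0]]}'; python3 -c "
from plant import get_obs;print(get_obs()['moment'])"
```

```text
time: 9.98
tool_pos: [557.4, 213.9, 124.1]
tcp_rot: [-3.141, 0.0, 1.924]
contact_force: [0.7, -0.0, -4.0]
grip_width: 36.0
finger_force: 30.0
[ 0.04533314 -0.0813605   0.0144243 ]
```

```bash
python3 -m pendant '{"dp":[[0,0,0.0005],[0,0,0.001],[0,0,0.0015],[0,0,0.002],[0,0,0.0025],[0,0,0.003],[0,0,0.003]],"rotation":[[0,0,0],[0,0,0],[0,0,0],[0,0,0],[0,0,0],[0,0,0],[0,0,0]]}'; python3 -c "
from plant import get_obs;print(get_obs()['moment'])"
```

```text
time: 10.85
tool_pos: [557.5, 214.0, 121.9]
tcp_rot: [3.141, 0.0, 1.924]
contact_force: [-2.4, -0.4, 5.8]
grip_width: 35.8
finger_force: 30.0
[-0.19631199  0.44205175 -0.04623235]
```

```bash
python3 -m pendant '{"dp":[[0,-0.0003,0.0004],[0,-0.0003,0.0008],[0,-0.0003,0.0012],[0,-0.0003,0.0015],[0,-0.0003,0.0015]],"rotation":[[0,0,0],[0,0,0],[0,0,0],[0,0,0],[0,0,0]]}'; python3 -c "
from plant import get_obs;print(get_obs()['moment'])"
```

```text
time: 11.48
tool_pos: [557.4, 213.9, 120.2]
tcp_rot: [3.14, 0.0, 1.924]
contact_force: [-1.3, 0.4, 4.1]
grip_width: 36.0
finger_force: 30.0
[-0.07484655  0.19652003 -0.01986495]
```

Constant force of about 8 N, so this is the plug sliding down and not the dogs. I'll keep pushing slowly until the flange seats.

```bash
python3 -m pendant '{"dp":[[0,-0.0002,0.0004],[0,-0.0002,0.0008],[0,-0.0002,0.0012],[0,-0.0002,0.0015],[0,-0.0002,0.0015]],"rotation":[[0,0,0],[0,0,0],[0,0,0],[0,0,0],[0,0,0]]}'; python3 -c "
from plant import get_obs;print(get_obs()['moment'])"
```

```text
time: 12.1
tool_pos: [557.4, 213.9, 118.6]
tcp_rot: [3.14, 0.0, 1.924]
contact_force: [-0.5, 0.3, 5.0]
grip_width: 36.1
finger_force: 30.0
[-0.00507409  0.06803299 -0.03305484]
```

```bash
python3 -m pendant '{"dp":[[0,0,0.0003],[0,0,0.0006],[0,0,0.0008],[0,0,0.0008]],"rotation":[[0,0,0],[0,0,0],[0,0,0],[0,0,0]]}'; python3 -c "
from plant import get_obs;print(get_obs()['moment'])"
```

```text
time: 12.6
tool_pos: [557.3, 213.9, 117.7]
tcp_rot: [3.14, 0.0, 1.924]
contact_force: [0.4, -0.2, 4.9]
grip_width: 36.0
finger_force: 30.0
[ 0.02526106 -0.04176152  0.02856554]
```

Still only the plug force, so I'll go in small steps until the force rises.

```bash
python3 -m pendant '{"dp":[[0,0,0.0003],[0,0,0.0005],[0,0,0.0005]],"rotation":[[0,0,0],[0,0,0],[0,0,0]]}'
```

```text
time: 12.98
tool_pos: [557.4, 213.9, 117.6]
tcp_rot: [3.14, 0.0, 1.924]
contact_force: [-0.8, -0.2, 8.6]
grip_width: 36.0
finger_force: 30.0
```

```bash
python3 -m pendant '{"dp":[[0,0,0.0002],[0,0,0.0004],[0,0,0.0004]],"rotation":[[0,0,0],[0,0,0],[0,0,0]]}'
```

```text
time: 13.35
tool_pos: [557.4, 213.9, 117.6]
tcp_rot: [3.14, 0.0, 1.924]
contact_force: [-2.4, 0.2, 10.7]
grip_width: 35.8
finger_force: 30.0
```

The height stopped at 117.6 (flange about 100) with the force rising, so it is seated. I'll release and retreat straight up.

```bash
python3 -m pendant '{"dp":[[0,0,0.0003],[0,0,0.0003]],"rotation":[[0,0,0],[0,0,0]]}' && python3 -m pendant '{"dp":[[0,0,-0.001],[0,0,-0.001],[0,0,-0.001],[0,0,-0.001],[0,0,-0.001],[0,0,-0.001]],"rotation":[[0,0,0],[0,0,0],[0,0,0],[0,0,0],[0,0,0],[0,0,0]]}' 0.09 && python3 -m pendant '{"dp":[[0,0,-0.01],[0,0,-0.03],[0,0,-0.06],[0,0,-0.09],[-0.03,0,-0.11],[-0.06,0,-0.12],[-0.09,0,-0.12],[-0.09,0,-0.12]],"rotation":[[0,0,0],[0,0,0],[0,0,0],[0,0,0],[0,0,0],[0,0,0],[0,0,0],[0,0,0]]}'
python3 - <<'E'
from h import *
c=cap("wrist");u,v=map(int,proj(c,[560,211,130])); print(u,v)
y0=max(0,v-110);x0=u-150
D=cap("side"); cv2.imwrite("pics/f.png",np.hstack([cv2.resize(c["pixels"][y0:y0+225,x0:x0+300,::-1],(400,300)),cv2.resize(D["pixels"][232:307,230:330,::-1],(400,300),interpolation=cv2.INTER_CUBIC)]))
E
```

```text
time: 13.6
tool_pos: [557.4, 213.9, 117.6]
tcp_rot: [3.14, 0.0, 1.924]
contact_force: [-2.7, -0.0, 12.6]
grip_width: 35.8
finger_force: 30.0
time: 14.35
tool_pos: [556.9, 213.8, 117.1]
tcp_rot: [-3.142, 0.0, 1.924]
contact_force: [-0.5, -0.0, -0.1]
grip_width: 88.9
finger_force: 0.0
time: 15.35
tool_pos: [588.7, 127.6, 238.0]
tcp_rot: [3.141, 0.001, 1.921]
contact_force: [0.1, 0.2, -1.1]
grip_width: 90.1
finger_force: 0.0
319 110
```

View pics/f.png

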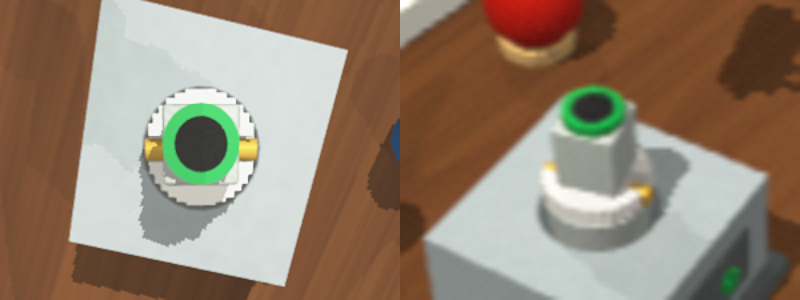

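The final views show the flange flat on the nose with both brass dogs inside the slots. The holder is upright and released.

```bash
python3 -c "
from plant import workorder;print(workorder.close_job())"
```

```text
the job is handed in; nothing more can be done
None
```

The green-topped holder is seated in the spindle with the dogs in its slots, released and standing clear of the arm; I handed the job in, but the hand-in returned no verdict.

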